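# Pin the lock case and hold its splined key home

### The arm

A 6-joint arm with a two-finger parallel gripper is mounted at the origin on the work surface. World frame = base frame: x ahead of the robot, y to its left, z up, the work surface at z = 0. Lengths are in m, angles in rad, forces in N, time in s.
With the tool pointing down it reaches from about 0.375 to 0.925 m from the base axis. Payload 5.7 kg.
Tool frame: the origin (TCP) lies midway between the tips of the shut fingers; the grasp point (between the pads) lies 19 mm behind it; z points along the fingers, x is the direction in which the jaws open and shut, and the axes are right-handed (so a half turn about z gives the same grasp; the last joint's range is limited). The gripper opens to 88 mm and grips with 3 to 60 N. Pads are 20 mm wide; open, the fingers measure 115 mm over their backs; the gripper's body (75 mm by 178 mm) begins 61 mm behind the grasp point.
Start: joints at [-1.437, 0.359, 1.51, -0, 1.272, -0.115], TCP at [0.148, -0.581, 0.223] pointing down, gripper open.
Joint ranges: [-2.97, 2.97], [-1.01, 2.36], [0.21, 2.38], [-0.96, 4.11], [0.2, 2.71], [-2.98, 2.98]. Speed limits (rad/s): [2.39, 2.39, 3.14, 3.14, 3.14, 3.14].

### API

Orientations are given as a unit quaternion [x, y, z, w].
In Python, from bench import move_ptp, servo_line, goto_joints, move_gripper, sleep, inverse_kinematics, capture, PlanningError, close_job, spot_in, silhouettes, current_clock, current_joint_pos, current_qvel, current_joint_torque, current_position, current_orientation, current_force, current_torque, current_finger_gap gives the robot as it stands. Calls block until the motion is done:
- move_ptp(position, orientation): joint-space move of the TCP to a pose.
- servo_line(position, orientation=None, rate=0.15, contact_N=None): straight line of the TCP; orientation=None keeps the orientation; rate is the mean speed in m/s. With contact_N (N) it stops when the force on the tool has changed by that much, and returns True; else False.
- goto_joints(angles): joint-space move.
- move_gripper(opening): finger opening in m; the grip force is fixed at half the most; returns when the fingers have stopped.
- sleep(seconds).
- inverse_kinematics(position, orientation): joint angles nearest the present ones, or None.
- capture(name): name is "scene" or "top" or "wrist"; returns a dict with "image" (384x512x3 uint8, blue, green, red), "range_z" (384x512 float32, m along the optical axis (not along the pixel's ray), 0 where there is no reading), "intrinsics" (3x3 intrinsics, pixels), "R" (3x3) and "t" (3): a world point X has camera coordinates R X + t. Camera axes: x right, y down, z forward; pixel columns grow to the right and rows downward; lengths in m; the calibration is good to about 2 mm. A picture is of the moment at which its call begins.
A pose or a line that the arm cannot do raises PlanningError and nothing moves.
- close_job(): hands the job in, once; it reports no verdict.
Trained networks look in the newest picture that a camera, given by its name, has taken for a name from the list of things; names that differ only in an ending like _2 or _b are one class to them, and where a whole thing is asked for, a point or a joint stands for the part that bears it (a point fixed in the world has none). Each returns a list of dicts, best first, with "conf" (0 to 1); they miss things now and then, are a little off and sometimes report something else, mostly with a low value. They report only what shows in the picture. A call takes as long as a camera call.
- spot_in(camera, query): "xy" ([column, row] in pixels, amid what is visible of it).
- silhouettes(camera, query): "region" (384x512 bool, what is visible of it) and "xy" ([column, row] in pixels, amid what is visible of it).
Readings, each from a call of its own:
- current_clock(): time.
- current_joint_pos(): joint angles.
- current_qvel(): joint speeds.
- current_joint_torque(): joint torques, N m.
- current_position(): TCP position.
- current_orientation(): TCP orientation.
- current_force(): force on the tool from outside, world axes, zero at the start.
- current_torque(): the same for the moment, N m.
- current_finger_gap(): finger opening in m.
Only numpy, scipy, OpenCV 4.12 (cv2) and the standard library are available. Lean on these libraries where they do the work, as an engineer would, in place of code of your own. Each camera call takes 0.05 s, during which the arm holds its last target.

### The job

Drop the two brass dowel pins from the tray one by one into the two bores of the blue lock case held in the vise. Then lift the splined key with the red handle out of its wooden stand, turn it until its four splines mesh with the cross-shaped keyway in the brass hub, slide it down fully home against the spring until its flange sits flush on the hub, and finish while still holding it pressed down there with the gripper (do not let go). Leave the other hardware on the bench where it lies.

Things in the scene. Friction and masses are not known exactly. Their poses are not given: they have to be found in the camera images.
- lock_case: Blue steel lock case, sizes in mm, fixed in the jaws of the cast iron vise (neither gives). Block 64 (x) x 128 (y) x 50; origin at the centre of its underside, z up; top face at z = 50, 12 above the jaws, 100 above the bench. Brass hub in the middle of the top, a bore 46 to either side along y. The vise reaches 75 from the case along -x, 140 along +x, 46 to each side.
- bore0 (a point): Centre of the mouth, in the case's top face, of the bore at the case's -y end: round, 18 diameter, 35 deep, flat bottom, mouth with a small chamfer, axis vertical.
- bore1 (a point): The same for the bore at the case's +y end.
- hub: Round brass hub, 51 diameter, 4 proud of the case's top. Origin at the centre of its top face (104 above the bench), z up. Keyway: cross-shaped socket open at the top, two slots along the hub's own x and y, each 34 long, 10.6 wide, crossing at the centre. Turns stiffly about z (0.12 N m friction), starts up to 0.6 rad off the case. Sprung follower, 10 across, in its centre, 28 below its top.
- follower (a joint): How far the sprung follower in the keyway is pressed down, in m: 0 at rest, 0.012 with the key fully home (mechanical end 0.015). The spring pushes up with about 5 N at first and 8.6 N with the key home, more than the key's weight, so it lifts the key if the key is not held down.
- key: Splined key, loose, 0.2 kg, upright in the stand. Origin at the centre of its foot, z up. Stem z = 0 to 40: cross of two steel blades along its own x and y, each 30 long, 8 wide, last 4 tapered; alike every quarter turn. Round flange 50 diameter, z = 40 to 48. Flat red handle 42 (x) x 14 (y), z = 48 to 82: pinch across the 14. Home: flange flat on the hub, foot 40 below the hub's top.
- key_stand: Wooden block, fixed, 66 x 66 x 50 high with a 36 round hole right through its centre; origin at the centre of its underside. The key hangs in the hole with its flange on the block's top, its foot 10 above the bench.
- pin_a: One of two equal brass dowel pins, loose, about 70 g: 16 diameter, 45 long, chamfered ends. Stands upright in the tray. Origin at the centre of its lower end, z up along the pin. Seated in a bore it stands 10 proud of the case.
- pin_b: The other brass dowel pin, equal to pin_a; either pin may go in either bore.
- pin_tray: Shallow dark wooden tray, fixed, 85 (x) x 135 (y), rim 14 high, floor 4 above the bench; origin at the centre of its underside. The two pins stand in it, one towards each y end.
- piano_hinge: Bystander, not to be moved: brass piano hinge offcut, 160 x 38 x 6, lying flat. Origin at the centre of its underside.
- padbolt: Bystander, not to be moved: rusted steel padbolt, about 130 x 36 x 18, lying flat. Origin at the centre of its underside.
- window_stay: Bystander, not to be moved: chrome window stay, a flat bar 230 x 30 x 8. Origin at the centre of its underside.
- drop_bolt: Bystander, not to be moved: galvanised drop bolt, a rod 250 long with a bracket, 18 high. Origin at the centre of its underside.
- escutcheon: Bystander, not to be moved: brass escutcheon plate, 36 x 60 x 4. Origin at the centre of its underside.

How it is judged:
By the outcome, as a careful person would: the job done as asked, in the order asked, and still so for the second after the job is handed in, while the arm keeps its last pose, push and grip.
It also fails if it takes over 72 s, if anything falls off the work surface, if the arm or the gripper's body presses on something with over 40 N, if the wrist force passes 120 N, or if a joint passes its speed limit or range.

## Working session

There is one attempt and no reset: what is moved stays moved. The work goes in short steps, each a Python script; the robot and the scene stay as the last script left them, time stands still between calls to the robot, and variables do not carry over. Pictures are saved under pics/ and viewed, and the job is handed in when it is done.

```bash
ls; mkdir -p pics; python3 - <<'E'
from bench import *
import cv2,numpy as np
for n in ["scene","top","wrist"]:
    c=capture(n); cv2.imwrite(f"pics/{n}0.png",c["image"]); print(n,c["intrinsics"].tolist() if hasattr(c["intrinsics"],'tolist') else c["intrinsics"],c["R"],c["t"])
    if n!="wrist":
        for q in ["lock_case","hub","key","key_stand","pin_a","pin_tray","bore0"]:
            print(n,q,[(np.round(d["xy"]),round(d["conf"],2)) for d in spot_in(n,q)][:4])
print(current_clock(),current_position(),current_orientation(),current_force())
E
```

```text
pics
scene [[355.96480587032113, 0.0, 255.42512494369157], [0.0, 355.96480587032113, 189.83332525078885], [0.0, 0.0, 1.0]] [[-0.8816796   0.47183065 -0.00411382]
 [ 0.32649384  0.60375734 -0.72724057]
 [-0.34065064 -0.64253632 -0.68637033]] [ 0.42604935 -0.06988499  1.28574121]
scene lock_case [(array([203., 187.]), 0.84)]
scene hub [(array([200., 183.]), 0.49)]
scene key [(array([227., 147.]), 0.6)]
scene key_stand [(array([228., 159.]), 0.67)]
scene pin_a [(array([324., 270.]), 0.52)]
scene pin_tray [(array([331., 285.]), 0.64)]
scene bore0 [(array([208., 189.]), 0.95)]
top [[460.5549451633134, 0.0, 260.0274460630476], [0.0, 460.5549451633134, 186.0068744934884], [0.0, 0.0, 1.0]] [[-0.01583565 -0.99987402 -0.00108907]
 [-0.98911782  0.01582462 -0.14627204]
 [ 0.14627085 -0.0012391  -0.9892438 ]] [-0.00438796  0.47718524  1.3734914 ]
top lock_case [(array([291., 148.]), 0.72)]
top hub [(array([297., 143.]), 0.76)]
top key [(array([352., 196.]), 0.61), (array([297., 142.]), 0.36)]
top key_stand [(array([346., 200.]), 0.79)]
top pin_a [(array([139., 206.]), 0.35)]
top pin_tray [(array([156., 209.]), 0.9)]
top bore0 [(array([296., 144.]), 0.87)]
wrist [[329.59350811860975, 0.0, 249.69803117622115], [0.0, 329.59350811860975, 192.51389544080592], [0.0, 0.0, 1.0]] [[ 2.46205837e-01 -9.69217547e-01 -1.77817530e-04]
 [-9.33842523e-01 -2.37268790e-01  2.67659603e-01]
 [-2.59462575e-01 -6.57333031e-02 -9.63513521e-01]] [-0.60051021 -0.03111369  0.39043721]
0.85 [ 0.14773298 -0.58148381  0.2226177 ] [ 7.89375828e-01 -6.13910253e-01 -4.96032798e-05 -3.78792979e-05] [-0.37288383 -0.83930328  0.13035386]
```

View pics/scene0.png

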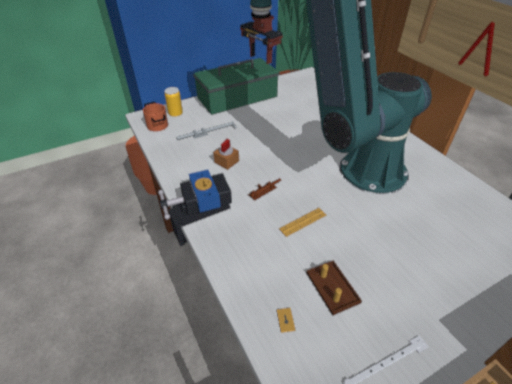

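View pics/top0.png

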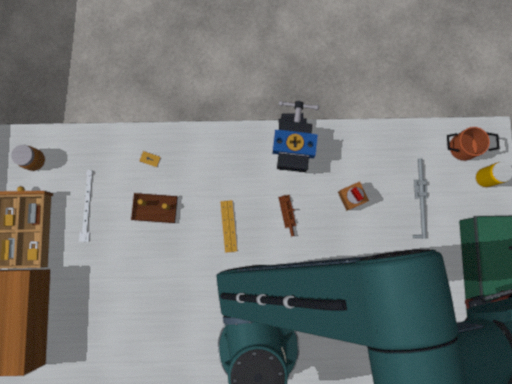

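View pics/wrist0.png

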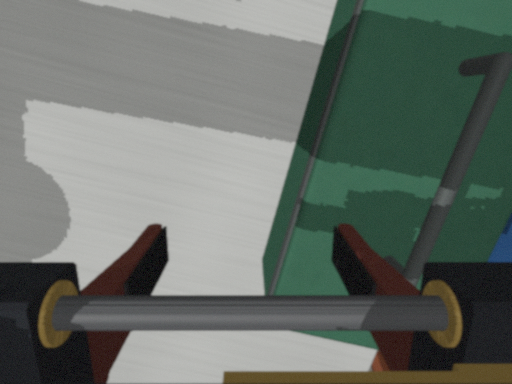

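```bash
cat > h.py <<'E'
from bench import *
import cv2,numpy as np
from scipy.spatial.transform import Rotation as Rot
def ray(c,uv):
    K=c["intrinsics"]; d=np.array([(uv[0]-K[0,2])/K[0,0],(uv[1]-K[1,2])/K[1,1],1.0])
    R=np.array(c["R"]);t=np.array(c["t"]); return -R.T@t, R.T@d
def at_z(c,uv,z):
    o,d=ray(c,uv); s=(z-o[2])/d[2]; return o+s*d
def at_depth(c,uv):
    o,d=ray(c,uv); u,v=int(round(uv[0])),int(round(uv[1])); return o+d*c["range_z"][v,u]
def proj(c,X):
    p=np.array(c["R"])@np.array(X)+c["t"]; K=c["intrinsics"]; q=K@p; return q[:2]/q[2]
def quat(yaw):
    # tool down, tool x at angle yaw in world
    c,s=np.cos(yaw),np.sin(yaw)
    return Rot.from_matrix(np.array([[c,s,0],[s,-c,0],[0,0,-1]]).astype(float)).as_quat()
def cloud(c,mask=None):
    K=c["intrinsics"];Z=c["range_z"].astype(float);v,u=np.mgrid[:384,:512]
    P=np.stack([(u-K[0,2])/K[0,0]*Z,(v-K[1,2])/K[1,1]*Z,Z],-1)
    m=Z>0
    if mask is not None:m&=mask
    return (P[m]-np.array(c["t"]))@np.array(c["R"]), np.argwhere(m)
E
python3 - <<'E'
from h import *
c=capture("top"); im=c["image"]
cv2.imwrite("pics/top_l.png",cv2.resize(im[120:260,110:260],None,fx=5,fy=4,interpolation=3)[:600])
cv2.imwrite("pics/top_r.png",cv2.resize(im[90:240,250:400],None,fx=4,fy=4,interpolation=3))
for uv,z in [((295,142),.104),((352,194),.132),((346,200),.05),((139,203),.049),((165,206),.049)]:
    print(uv,at_z(c,uv,z).round(3),at_depth(c,uv).round(3))
for q in ["lock_case","hub","key","key_stand","pin_a","pin_tray","window_stay","piano_hinge","padbolt","drop_bolt","escutcheon"]:
    for d in silhouettes("top",q)[:3]:
        P,_=cloud(c,d["region"]); print(q,round(d["conf"],2),d["xy"],len(P),np.percentile(P,[2,50,98],axis=0).round(3).tolist())
print(Rot.from_quat(current_orientation()).as_matrix().round(3))
E
```

```text
(295, 142) [ 0.596 -0.117  0.104] [ 0.611 -0.122  0.045]
(352, 194) [ 0.436 -0.272  0.132] [ 0.446 -0.288  0.053]
(346, 200) [ 0.428 -0.27   0.05 ] [ 0.428 -0.27   0.05 ]
(139, 203) [0.429 0.353 0.049] [0.429 0.354 0.047]
(165, 206) [0.419 0.275 0.049] [0.419 0.275 0.049]
lock_case 0.61 [294.6, 146.2] 988 [[0.558, -0.179, 0.058], [0.596, -0.119, 0.099], [0.629, -0.055, 0.107]]
hub 0.5 [296.6, 139.1] 224 [[0.572, -0.141, 0.051], [0.601, -0.119, 0.102], [0.618, -0.095, 0.108]]
key 0.6 [352.7, 197.2] 210 [[0.421, -0.32, 0.052], [0.439, -0.293, 0.062], [0.463, -0.276, 0.095]]
key_stand 0.8 [346.4, 197.3] 327 [[0.402, -0.334, -0.0], [0.437, -0.279, 0.048], [0.479, -0.256, 0.057]]
key_stand 0.39 [294.8, 145.4] 992 [[0.559, -0.179, 0.057], [0.596, -0.119, 0.099], [0.631, -0.055, 0.107]]
pin_a 0.53 [137.6, 203.8] 33 [[0.425, 0.342, 0.025], [0.431, 0.348, 0.047], [0.438, 0.355, 0.055]]
pin_tray 0.94 [152.2, 210.8] 1154 [[0.374, 0.249, -0.002], [0.415, 0.316, 0.004], [0.459, 0.381, 0.017]]
window_stay 0.68 [86.8, 209.3] 459 [[0.32, 0.515, -0.004], [0.405, 0.527, 0.004], [0.537, 0.544, 0.011]]
piano_hinge 0.87 [230.9, 228.0] 638 [[0.282, 0.065, -0.003], [0.355, 0.086, 0.004], [0.433, 0.107, 0.01]]
padbolt 0.83 [290.7, 210.7] 446 [[0.331, -0.118, -0.004], [0.398, -0.097, 0.006], [0.449, -0.073, 0.02]]
drop_bolt 0.85 [420.9, 193.5] 555 [[0.315, -0.533, -0.002], [0.45, -0.511, 0.012], [0.55, -0.49, 0.021]]
drop_bolt 0.33 [296.2, 143.9] 1037 [[0.559, -0.179, 0.007], [0.597, -0.118, 0.099], [0.637, -0.055, 0.107]]
escutcheon 0.51 [148.4, 159.2] 183 [[0.553, 0.304, -0.005], [0.574, 0.33, 0.003], [0.592, 0.356, 0.008]]
[[ 0.246 -0.969  0.   ]
 [-0.969 -0.246  0.   ]
 [-0.    -0.    -1.   ]]
```

View pics/top_r.png

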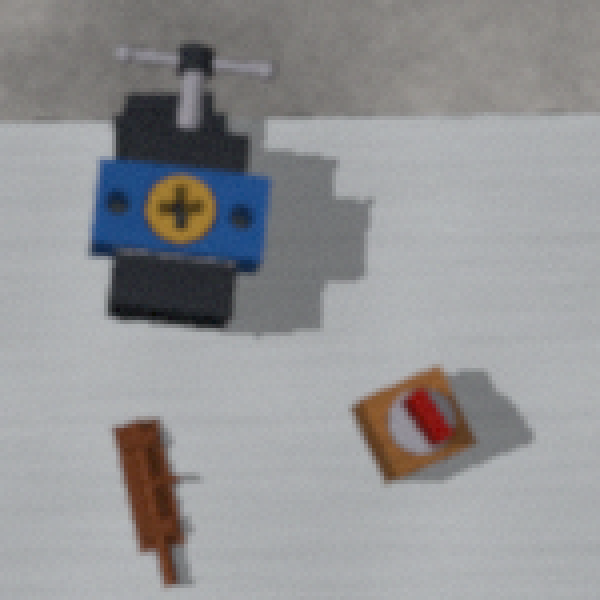

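View pics/top_l.png

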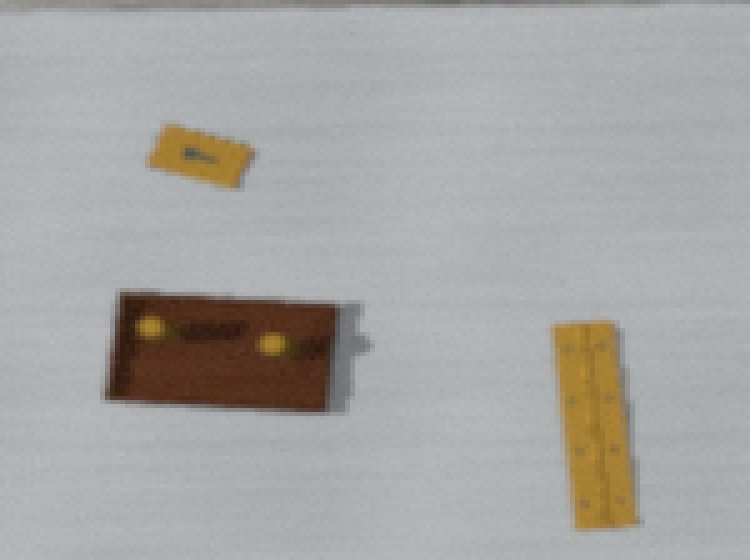

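```bash
python3 - <<'E'
from h import *
c=capture("wrist");R=np.array(c["R"]);t=np.array(c["t"]);C=-R.T@t
Rt=Rot.from_quat(current_orientation()).as_matrix();p=np.array(current_position())
print("cam in tool",Rt.T@(C-p)); print("R cam->tool",(Rt.T@R.T).round(4))
servo_line([p[0],p[1],.33],rate=.3)
# yaw: jaws along x (yaw 0 or pi)
for yaw in (0,np.pi,-.1):
  for pos in ([.55,-.117,.3],[.4,-.117,.3],[.6,-.072,.12],[.43,.353,.03]):
    print(yaw,pos,inverse_kinematics(pos,quat(yaw)))
print(current_clock())
E
```

```text
cam in tool [ 0.00058393 -0.07451968 -0.16174773]
R cam->tool [[ 1.000e+00  0.000e+00 -1.000e-04]
 [ 0.000e+00  9.635e-01  2.677e-01]
 [ 1.000e-04 -2.677e-01  9.635e-01]]
0 [0.55, -0.117, 0.3] [-3.32442499e-01  2.43257693e-01  1.48368266e+00 -4.44089210e-16
  1.41465230e+00 -3.32442499e-01]
0 [0.4, -0.117, 0.3] [-4.50647364e-01  1.37523643e-02  1.75727176e+00 -4.44089210e-16
  1.37056853e+00 -4.50647364e-01]
0 [0.6, -0.072, 0.12] [-2.33692763e-01  4.70416607e-01  1.61125278e+00 -4.44089210e-16
  1.05992327e+00 -2.33692763e-01]
0 [0.43, 0.353, 0.03] [ 5.63208657e-01  5.39695026e-01  1.78838405e+00 -4.44089210e-16
  8.13513579e-01  5.63208657e-01]
3.141592653589793 [0.55, -0.117, 0.3] [-3.32442499e-01  2.43257693e-01  1.48368266e+00 -4.44089210e-16
  1.41465230e+00  2.80915016e+00]
3.141592653589793 [0.4, -0.117, 0.3] [-4.50647364e-01  1.37523643e-02  1.75727176e+00 -4.44089210e-16
  1.37056853e+00  2.69094529e+00]
3.141592653589793 [0.6, -0.072, 0.12] [-2.33692763e-01  4.70416607e-01  1.61125278e+00 -4.44089210e-16
  1.05992327e+00  2.90789989e+00]
3.141592653589793 [0.43, 0.353, 0.03] [ 5.63208657e-01  5.39695026e-01  1.78838405e+00 -4.44089210e-16
  8.13513579e-01 -2.57838400e+00]
-0.1 [0.55, -0.117, 0.3] [-3.32442499e-01  2.43257693e-01  1.48368266e+00 -4.44089210e-16
  1.41465230e+00 -2.32442499e-01]
-0.1 [0.4, -0.117, 0.3] [-4.50647364e-01  1.37523643e-02  1.75727176e+00 -4.44089210e-16
  1.37056853e+00 -3.50647364e-01]
-0.1 [0.6, -0.072, 0.12] [-2.33692763e-01  4.70416607e-01  1.61125278e+00 -4.44089210e-16
  1.05992327e+00 -1.33692763e-01]
-0.1 [0.43, 0.353, 0.03] [ 5.63208657e-01  5.39695026e-01  1.78838405e+00 -4.44089210e-16
  8.13513579e-01  6.63208657e-01]
2.0083
```

```bash
python3 - <<'E'
from h import *
import pickle
S={}
for n,pos in [("key",[.437,-.285,.22]),("case",[.597,-.119,.21])]:
    move_ptp(pos,quat(0.)); c=capture("wrist"); S[n]=c; cv2.imwrite(f"pics/w_{n}.png",c["image"])
    for q in (["key","key_stand"] if n=="key" else ["lock_case","hub","bore0"]):
        S[n+q]=silhouettes("wrist",q); print(q,[(d["conf"],d["xy"]) for d in S[n+q]])
pickle.dump(S,open("s.pkl","wb")); print(current_clock(),current_position())
E
```

```text
key [(0.82, [257.5, 184.8])]
key_stand [(0.67, [255.9, 161.5])]
lock_case [(0.75, [256.2, 179.9])]
hub [(0.75, [259.4, 188.5])]
bore0 [(0.55, [254.4, 182.7])]
4.85 [ 0.59631463 -0.12047522  0.21022197]
```

View pics/w_key.png

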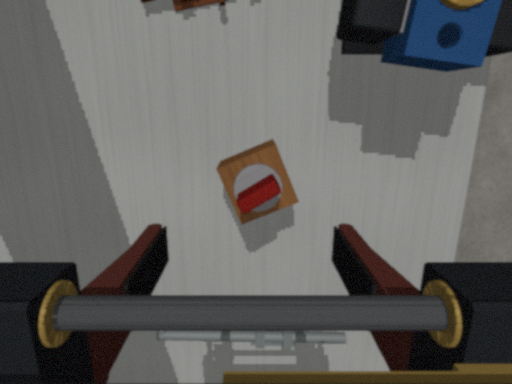

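View pics/w_case.png

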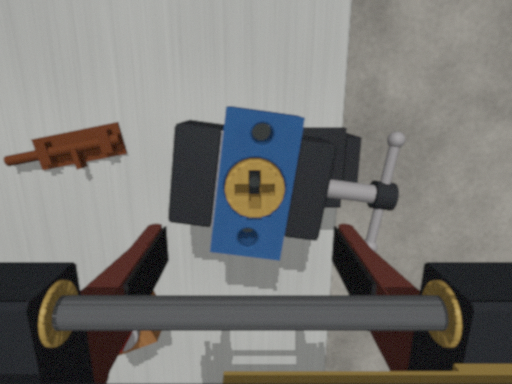

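```bash
cat >> h.py <<'E'
def rectify(c,z,cx,cy,half,ppm=4):
    # image: col -> +x, row -> -y ; ppm px per mm
    n=int(2*half*1000*ppm)
    pts=[(cx-half,cy+half),(cx+half,cy+half),(cx+half,cy-half),(cx-half,cy-half)]
    src=np.float32([proj(c,[x,y,z]) for x,y in pts]); dst=np.float32([(0,0),(n,0),(n,n),(0,n)])
    return cv2.warpPerspective(c["image"],cv2.getPerspectiveTransform(src,dst),(n,n),flags=cv2.INTER_CUBIC)
E
python3 - <<'E'
from h import *
import pickle
S=pickle.load(open("s.pkl","rb"))
print(current_position(),current_qvel())
a=rectify(S["case"],.1,.597,-.119,.075); cv2.imwrite("pics/r_case.png",a)
a=rectify(S["case"],.104,.597,-.119,.03,10); cv2.imwrite("pics/r_hub.png",a)
a=rectify(S["key"],.092,.437,-.285,.05,6); cv2.imwrite("pics/r_key.png",a)
E
```

```text
[ 0.59631463 -0.12047522  0.21022197] [ 0.00460966  0.00217372 -0.00190118  0.00037776 -0.00058194  0.00078299]
```

View pics/r_case.png

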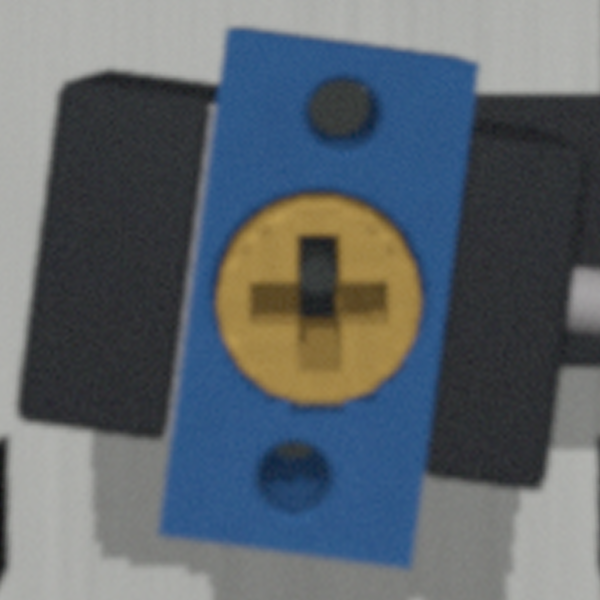

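View pics/r_hub.png

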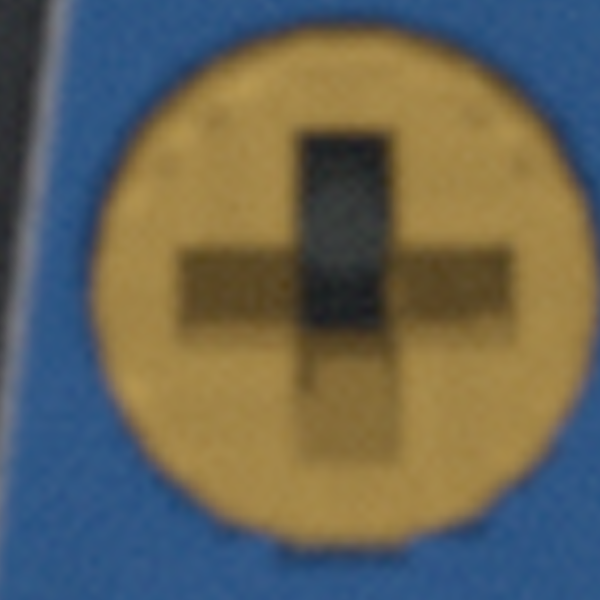

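View pics/r_key.png

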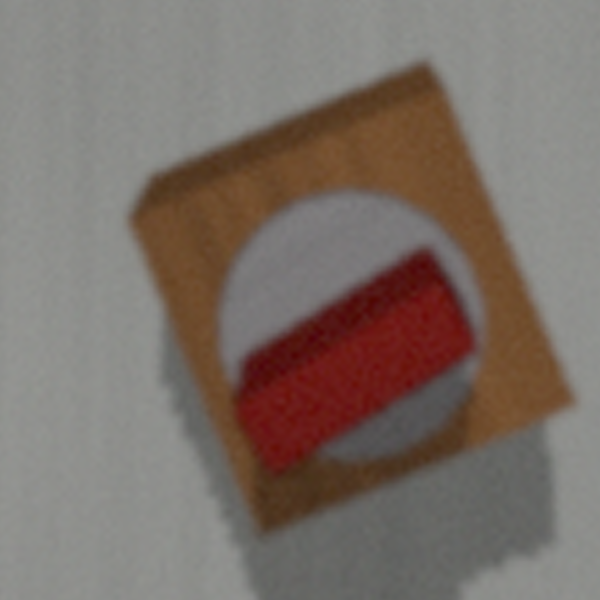

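```bash
python3 - <<'E'
from h import *
import pickle
S=pickle.load(open("s.pkl","rb"))
move_ptp([.424,.314,.25],quat(0.)); servo_line([.424,.314,.16],rate=.25); sleep(.1); c=capture("wrist"); S["tray"]=c
cv2.imwrite("pics/w_tray.png",c["image"]); cv2.imwrite("pics/r_tray.png",rectify(c,.049,.424,.314,.075))
d=spot_in("wrist","pin_a");print([(x["conf"],x["xy"],at_z(c,x["xy"],.03)) for x in d])
pickle.dump(S,open("s.pkl","wb")); print(current_clock(),current_position(),current_force())
E
```

```text
[(0.75, [245.8, 222.8], array([0.42371813, 0.27638682, 0.03      ])), (0.69, [258.4, 144.4], array([0.43518801, 0.35046374, 0.03      ]))]
7.2667 [0.42543844 0.31463767 0.16178626] [ 0.32944258 -0.3845004  -0.12082227]
```

View pics/r_tray.png

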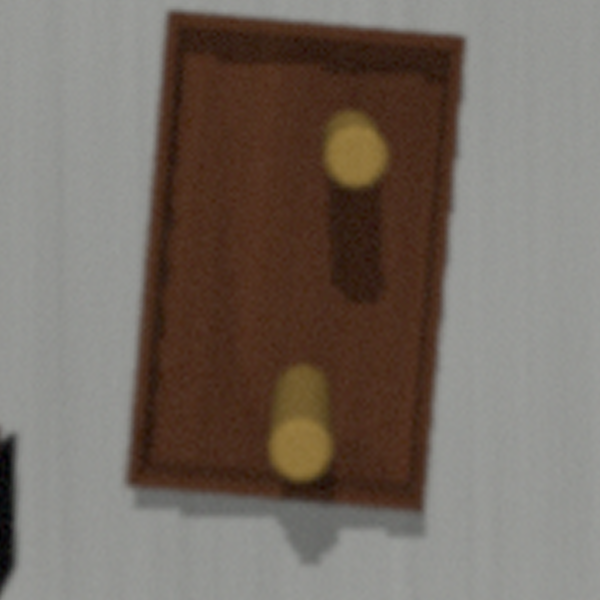

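```bash
python3 - <<'E'
from h import *
import pickle
p=np.array([.42425,.2768,.027])
move_gripper(.05)
move_ptp(p+[0,0,.04],quat(0.)); servo_line(p,rate=.12); sleep(.15); print(current_position())
c0=capture("wrist"); move_gripper(.0); print("gap",current_finger_gap(),current_position())
servo_line(p+[0,0,.12],rate=.3); sleep(.2)
c=capture("wrist"); q=np.array(current_position()); print(current_clock(),q,current_finger_gap(),current_force())
pickle.dump((c0,c,q),open("g1.pkl","wb"))
cv2.imwrite("pics/w_g1.png",np.hstack([c0["image"],c["image"]])[:,112:912])
cv2.imwrite("pics/r_g1.png",rectify(c,q[2]+.022,q[0],q[1],.03,10))
E
```

```text
[0.42525186 0.27746184 0.02814893]
gap 0.015099222750823402 [0.4242762  0.27678646 0.02700027]
10.625 [0.4230826  0.27622795 0.14540217] 0.015274626270245034 [ 0.63675303  0.52267347 -1.09336478]
```

View pics/w_g1.png

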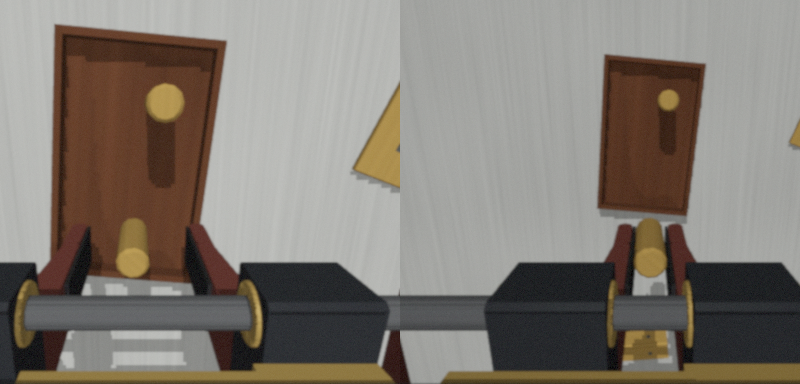

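View pics/r_g1.png

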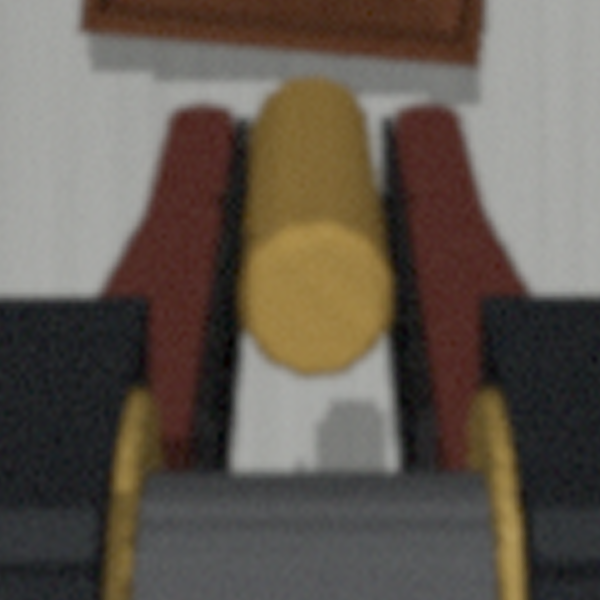

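```bash
python3 - <<'E'
from h import *
import pickle
servo_line([.43,.276,.2],rate=.3)
move_ptp([.594,-.195,.2],quat(0.)); servo_line([.594,-.195,.145],rate=.15); sleep(.5)
c=capture("wrist"); q=np.array(current_position()); print(current_clock(),q,current_finger_gap(),current_force())
pickle.dump((c,q),open("g2.pkl","wb"))
cv2.imwrite("pics/w_g2.png",c["image"])
cv2.imwrite("pics/r_g2.png",rectify(c,.1,.5955,-.150,.05,6))
cv2.imwrite("pics/r_g2p.png",rectify(c,q[2]+.022,q[0],q[1],.02,15))
E
```

```text
13.825 [ 0.59403206 -0.19509146  0.1451781 ] 0.015491931214662871 [-0.11952261 -0.4800165  -1.33497127]
```

View pics/w_g2.png

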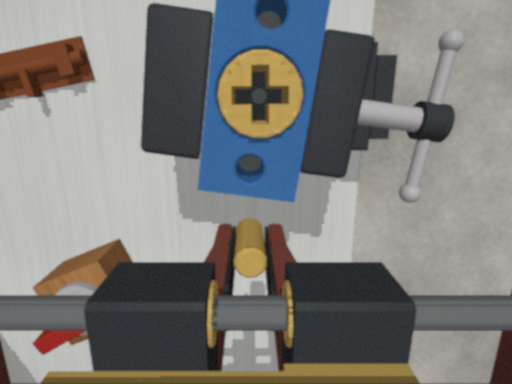

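View pics/r_g2.png

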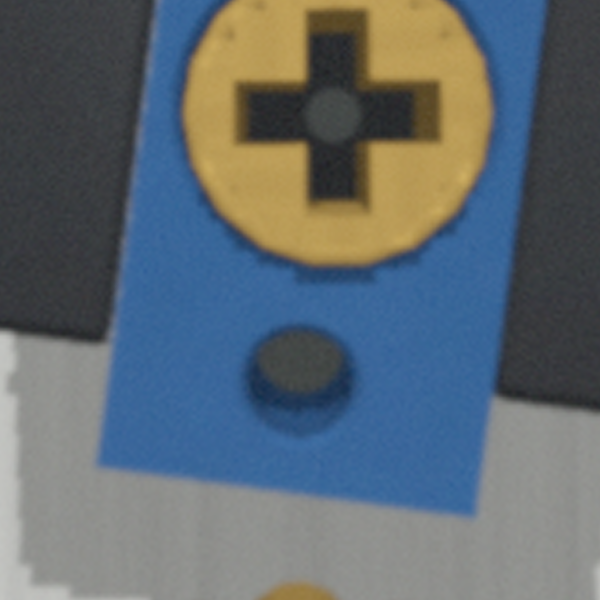

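View pics/r_g2p.png

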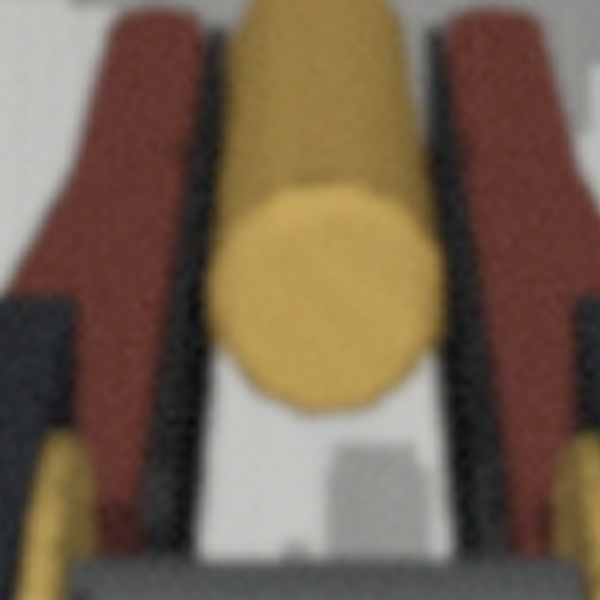

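```bash
python3 - <<'E'
from h import *
t=np.array([.5938,-.1635])
servo_line([*t,.135],rate=.1); sleep(.4); print(current_position())
r=servo_line([*t,.105],rate=.03,contact_N=5); print(r,current_position(),current_force(),current_finger_gap(),current_clock())
E
```

```text
[ 0.59385947 -0.16382105  0.1351101 ]
False [ 0.59394192 -0.16358009  0.10520407] [-0.11596198 -0.29744634 -0.41641302] 0.015497626121227008 15.8583
```

```bash
python3 - <<'E'
from h import *
move_gripper(.032); sleep(.1)
p=current_position(); servo_line([p[0],p[1],.17],rate=.2)
c=capture("wrist");cv2.imwrite("pics/w_p1.png",c["image"]); print(current_clock())
g=np.array([.438-.0017,.3503,.027])
move_ptp([.45,.25,.2],quat(0.));move_gripper(.05)
move_ptp(g+[0,0,.04],quat(0.)); servo_line(g,rate=.12); sleep(.3); print(current_position())
move_gripper(0.); print("gap",current_finger_gap(),current_position()); 
servo_line(g+[0,0,.15],rate=.3)
t=np.array([.6075-.0017,-.0708-.0002])
move_ptp([t[0],t[1]-.03,.2],quat(0.)); servo_line([t[0],t[1]-.03,.145],rate=.15); sleep(.4)
c=capture("wrist"); q=np.array(current_position()); print(current_clock(),q,current_finger_gap(),current_force())
cv2.imwrite("pics/w_g3.png",c["image"])
cv2.imwrite("pics/r_g3.png",rectify(c,.1,.6075,-.080,.05,6))
cv2.imwrite("pics/r_g3p.png",rectify(c,q[2]+.022,q[0],q[1],.02,15))
E
```

```text
16.975
[0.43676775 0.35055001 0.02767558]
gap 0.01535401833212759 [0.43623281 0.35028017 0.02695275]
24.6 [ 0.60603102 -0.10111182  0.14546173] 0.015120684455353526 [-0.84998673 -0.87884779 -1.43499082]
```

View pics/w_p1.png

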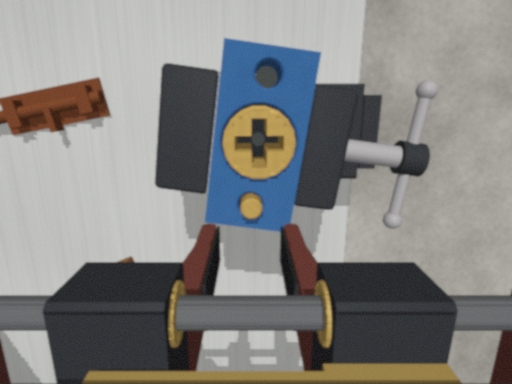

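View pics/r_g3.png

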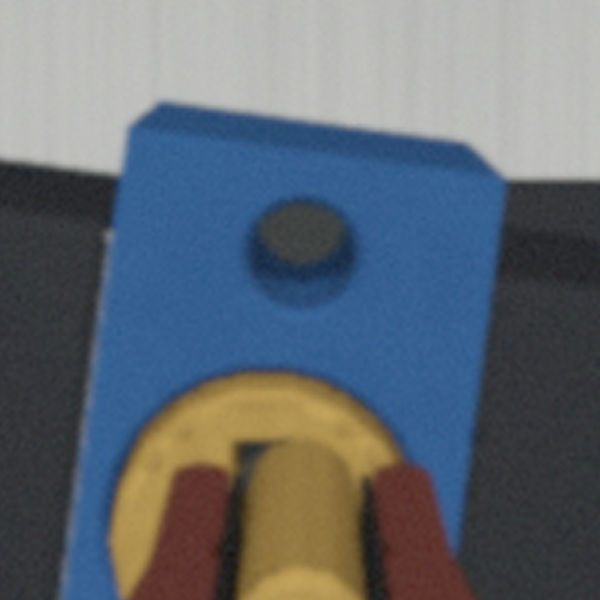

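View pics/r_g3p.png

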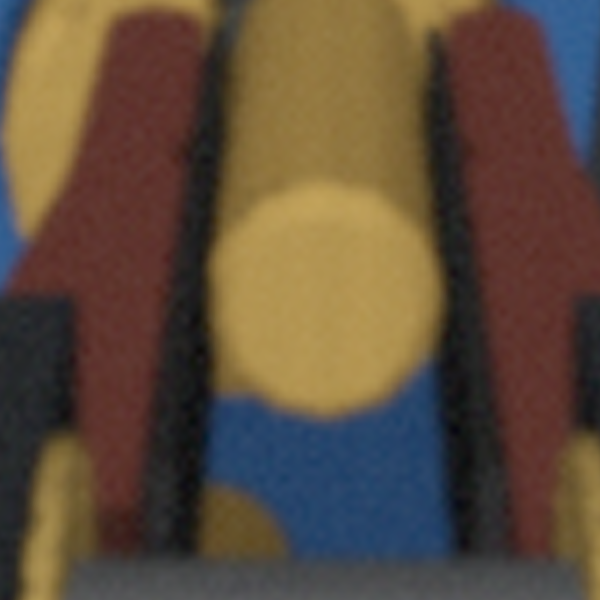

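View pics/w_g3.png

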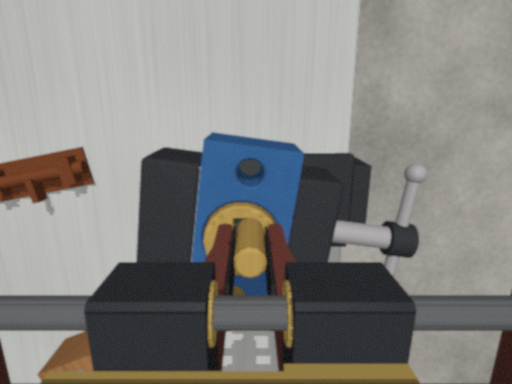

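```bash
python3 - <<'E'
from h import *
t=np.array([.6060,-.0723])
servo_line([*t,.135],rate=.1); sleep(.4); print(current_position())
r=servo_line([*t,.105],rate=.03,contact_N=5); print(r,current_position(),current_force(),current_finger_gap(),current_clock())
if not r:
    move_gripper(.032); sleep(.1)
    servo_line([*t,.17],rate=.2); move_gripper(.05); servo_line([.60,-.15,.19],rate=.3);sleep(.3)
    c=capture("wrist");cv2.imwrite("pics/w_p2.png",c["image"]); print(current_clock(),current_position())
    cv2.imwrite("pics/r_p2.png",rectify(c,.104,.6015,-.1177,.03,10))
    import pickle; pickle.dump(c,open("p2.pkl","wb"))
E
```

```text
[ 0.60608152 -0.07262827  0.13510362]
False [ 0.60618562 -0.07235177  0.10521275] [ 0.41782984 -0.3363972  -0.61722332] 0.015537573183349666 26.6
28.9333 [ 0.59989205 -0.14901658  0.18974949]
```

View pics/w_p2.png

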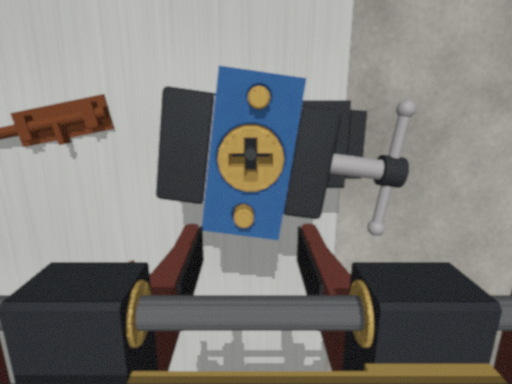

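View pics/r_p2.png

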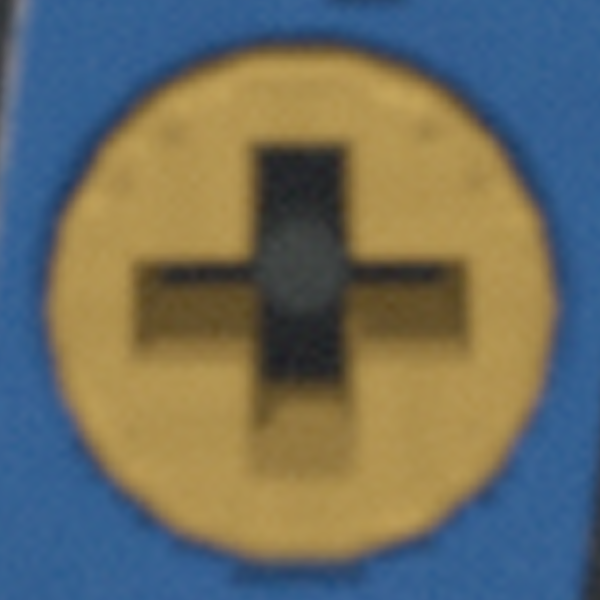

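```bash
cat >> h.py <<'E'
def rectify_tool(c,z,o,yaw,half,ppm=4):
    # col -> tool x, row -> +tool y (down)
    n=int(2*half*1000*ppm); ex=np.array([np.cos(yaw),np.sin(yaw)]); ey=np.array([np.sin(yaw),-np.cos(yaw)])
    pts=[np.array(o[:2])+a*half*ex+b*half*ey for a,b in ((-1,-1),(1,-1),(1,1),(-1,1))]
    src=np.float32([proj(c,[*p,z]) for p in pts]); dst=np.float32([(0,0),(n,0),(n,n),(0,n)])
    return cv2.warpPerspective(c["image"],cv2.getPerspectiveTransform(src,dst),(n,n),flags=cv2.INTER_CUBIC)
E
python3 - <<'E'
from h import *
import pickle
y=np.radians(-59)
move_ptp([.4446,-.2977,.2],quat(y)); sleep(.5); c=capture("wrist"); q=current_position()
cv2.imwrite("pics/w_k2.png",c["image"]); cv2.imwrite("pics/r_k2.png",rectify_tool(c,.092,[.4446,-.2977],y,.04,7.5))
pickle.dump(c,open("k2.pkl","wb")); print(current_clock(),q,current_joint_pos())
E
```

```text
30.35 [ 0.44474885 -0.29754454  0.19996811] [-7.18747691e-01  2.88824972e-01  1.67854807e+00  1.15297056e-06
  1.17426808e+00  3.10478306e-01]
```

View pics/r_k2.png

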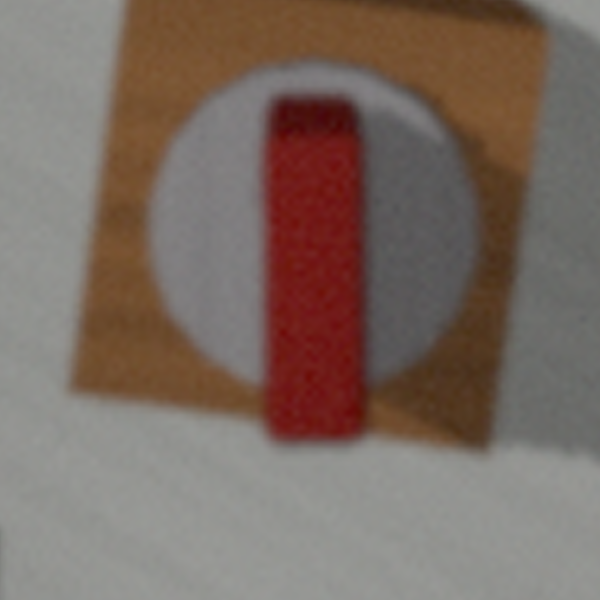

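View pics/w_k2.png

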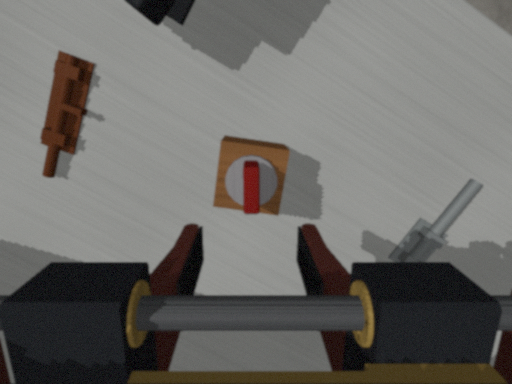

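```bash
python3 - <<'E'
from h import *
import pickle
y=np.radians(-59); g=np.array([.4463,-.2971,.064])
servo_line(g+[0,0,.05],rate=.2); servo_line(g,rate=.1); sleep(.4); print(current_position(),current_force())
move_gripper(0.); print("gap",current_finger_gap(),current_position(),current_force())
servo_line(g+[0,0,.13],rate=.2)
print(current_finger_gap(),current_force())
move_ptp([.585,-.20,.2],quat(0.)); sleep(.4)
c=capture("wrist"); q=np.array(current_position()); print(current_clock(),q,current_finger_gap(),current_force(),current_torque())
cv2.imwrite("pics/w_k3.png",c["image"]); cv2.imwrite("pics/r_k3.png",rectify_tool(c,q[2]+.028,q,0,.03,10))
cv2.imwrite("pics/r_k3h.png",rectify(c,.104,.6015,-.1177,.03,10))
pickle.dump((c,q),open("k3.pkl","wb"))
E
```

```text
[ 0.44646271 -0.29722692  0.06428994] [-0.69491441  0.13887594  0.37433034]
gap 0.013865549300504569 [ 0.44636865 -0.29718834  0.06400773] [0.53988482 0.45917849 0.10199318]
0.014198679250802256 [-0.23874867  0.73369643 -3.0886778 ]
34.6333 [ 0.58469788 -0.20047322  0.20017399] 0.013587013014485654 [-3.46286679e-04  4.21530626e-01 -2.75547039e+00] [-0.01940405 -0.08694137 -0.02751602]
```

View pics/w_k3.png

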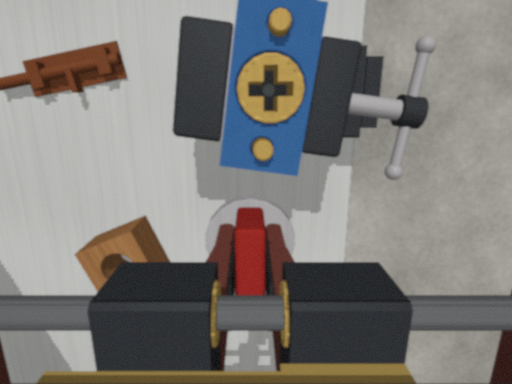

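View pics/r_k3.png

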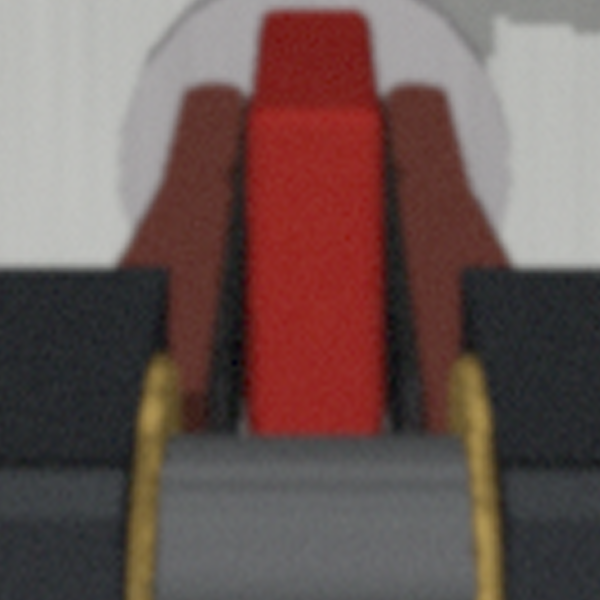

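View pics/r_k3h.png

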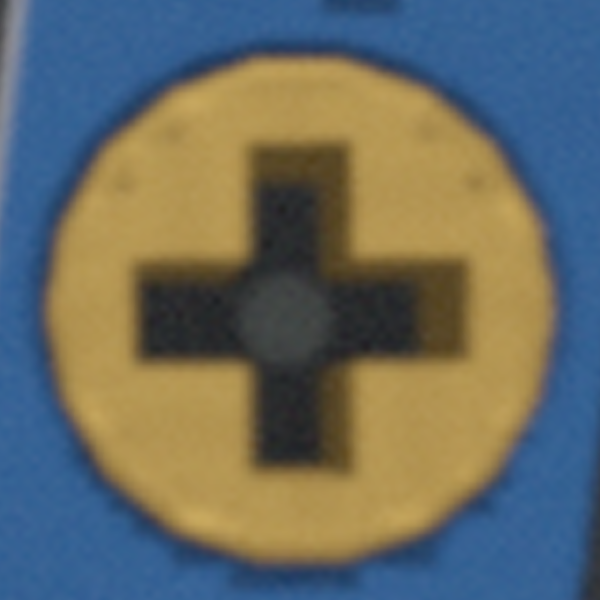

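```bash
python3 - <<'E'
from h import *
import pickle
c,q=pickle.load(open("k3.pkl","rb"))
cv2.imwrite("pics/r_k3f.png",rectify_tool(c,q[2]-.006,q,0,.03,10))
E
```

```text
(no output)
```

View pics/r_k3f.png

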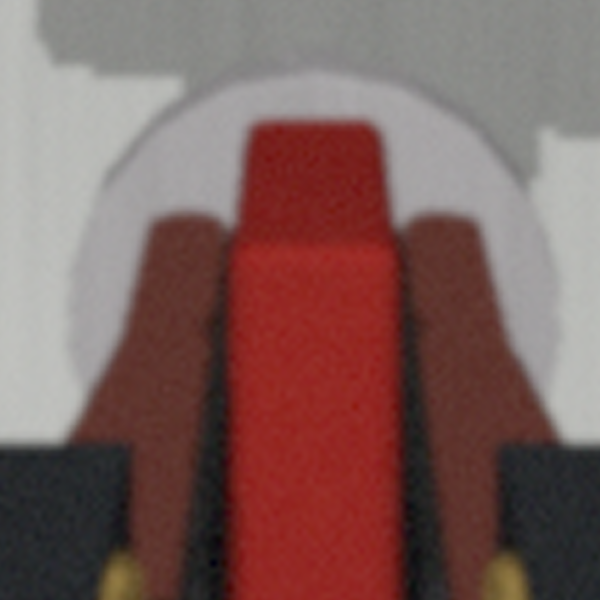

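```bash
python3 - <<'E'
from h import *
t=[.6001,-.1177]
servo_line([*t,.185],rate=.15); servo_line([*t,.163],rate=.08); sleep(.5); print(current_position(),current_force(),current_clock())
r=servo_line([*t,.136],rate=.025,contact_N=4); print(r,current_position(),current_force(),current_torque(),current_finger_gap(),current_clock())
E
```

```text
[ 0.60017511 -0.11768405  0.16316909] [ 0.17318    -0.97596647 -1.43309439] 36.275
False [ 0.60029247 -0.11774645  0.13621064] [-0.3152378   0.16493726 -1.78198185] [-0.0106066  -0.08938215 -0.038196  ] 0.013563143305522654 37.5083
```

```bash
python3 - <<'E'
from h import *
t=[.6001,-.1177]
for z in (.128,.1205):
    r=servo_line([*t,z],rate=.025,contact_N=12); sleep(.3); print(r,current_position(),current_force(),current_torque(),current_finger_gap(),current_clock())
r=servo_line([*t,.114],rate=.01,contact_N=8); print(r,current_position(),current_force(),current_clock())
sleep(.3); print(current_position(),current_force())
E
```

```text
False [ 0.60053547 -0.11776384  0.12835638] [0.83489048 0.17036077 3.48344913] [ 0.03787821 -0.24607832 -0.00280766] 0.013945282339252988 38.275
False [ 0.60052202 -0.11778042  0.12064291] [1.78141312 0.91914636 4.98775046] [ 0.06894913 -0.26447044  0.0406161 ] 0.01393568982281102 39.025
True [ 0.60058992 -0.11776128  0.11816251] [-0.6629284   0.00581828  5.21213923] 39.4417
[ 0.6006097  -0.11778431  0.11820516] [-0.36450833  0.09156494  6.31174539]
```

```bash
python3 - <<'E'
from h import *
t=[.6004,-.1177]
for z in (.1178,.1173,.1168):
    servo_line([*t,z],rate=.01); sleep(.3); f=current_force(); print(z,current_position(),f,current_torque(),current_finger_gap(),current_clock())
    if f[2]>20: break
c=capture("wrist");cv2.imwrite("pics/w_f.png",c["image"])
c=capture("scene");cv2.imwrite("pics/s_f.png",cv2.resize(c["image"][130:240,140:290],None,fx=5,fy=5,interpolation=3))
E
```

```text
0.1178 [ 0.60048698 -0.11779409  0.11803344] [0.608124   0.10241723 7.31529705] [ 0.06496029 -0.10073016  0.02701763] 0.013802759679668954 40.2917
0.1173 [ 0.60052255 -0.1177637   0.11803142] [-1.36101527  0.45782964 10.24517935] [0.10303766 0.10983174 0.03654478] 0.013698240356570765 40.8417
0.1168 [ 0.60054689 -0.11779414  0.11799494] [-1.66063964  1.05120404 13.62803027] [0.1933437  0.34298764 0.03266601] 0.013878395679623295 41.3917
```

View pics/w_f.png

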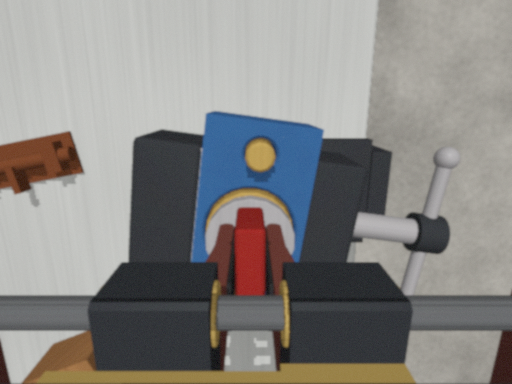

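View pics/s_f.png

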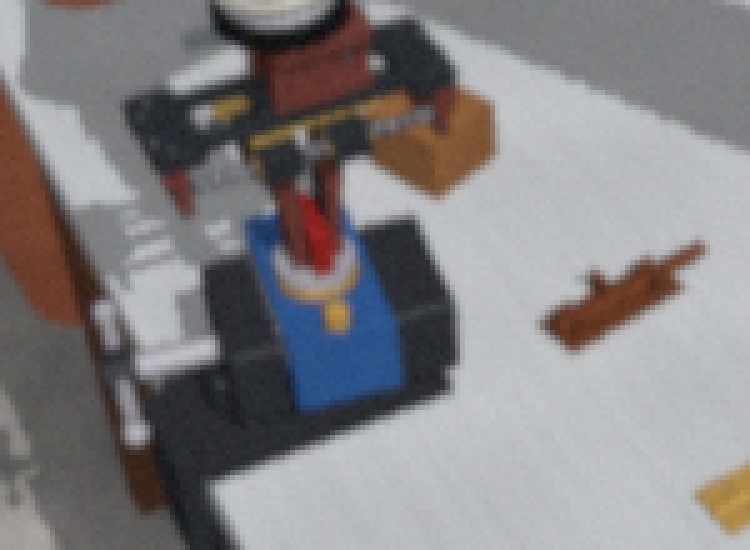

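```bash
python3 - <<'E'
from h import *
sleep(1); print(current_position(),current_force(),current_finger_gap(),current_clock()); close_job()
E
```

```text
[ 0.60049165 -0.11776561  0.11795834] [-1.65025703  0.60728834 12.94478358] 0.013914317187481158 42.4917
the job is handed in; nothing more can be done
```

Both dowel pins are in the two bores, and I handed the job in at 42.5 s with the gripper still holding the key pressed home on the hub.

- **Pins:** Each went in without touching the bore edge, was released and dropped the rest of the way. The pictures afterwards show both sitting low in their bores.
- **Key:** I lifted it out of the stand and turned it 59° to match the keyway. It slid in without resistance until it met the spring. It stopped hard with the gripper 118 mm above the bench, which matches the flange resting on the hub.
- **Last check:** A 1 s hold before handing in showed no drift. The upward force on the tool was about 13 N; the spring less the key's weight accounts for about 6.6 N, so the rest is flange on hub.
- **Disagreements:** The wrist camera read about 1.7 mm off along the jaw direction, which I corrected for. Estimates of where the key sat across the jaws differed by 1–2 mm, but it still went in freely. I had no direct reading of how far the follower was pressed.
- **Other hardware:** I touched none of it and saw nothing out of place, but I did not take a full before-and-after comparison of the bench.

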